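# Lock a valve body in its holding fixture with the gate knob

## Task

Lock the black valve body in the holding fixture: with shut fingertips, push the red knob along the straight leg of its L-shaped slot right up to the corner, then push it sideways to the right, fully to the end of the short leg. Only push the knob from its outside - do not take it between the fingers - and do not touch or lift the valve body or disturb anything else on the bench. Finish with the hand clear.

Things in the scene. Friction and masses are not known exactly. Their poses are not given: they have to be found in the camera images.
- fixture: Holding fixture fixed to the bench: grey base 12 mm thick, x -100..100, y -80..100 mm in its own frame. Origin on the bench top, z up; x points from the knob end to the valve body, within 0.6 rad of world x. Aluminium slot plate, top 46 mm above the bench, at x -90..22, y -68..42 mm, with 2 mm screw heads near its corners. Cradle at x 36..77, y -50..50 mm; back stop 40 mm high
- slot_start (a point): Centre of the slot at the near end of the long leg, on the plate's top face (46 mm above the bench): where the knob's axis stands when jaw is 0
- slot_corner (a point): Centre of the slot at the corner, on the plate's top face. The L-shaped slot is 17 mm wide; its long leg runs 55 mm from slot_start to here along the fixture's +x
- slot_end (a point): Centre of the slot at the end of the short leg, on the plate's top face: 40 mm from slot_corner along the fixture's -y (to the right seen from the knob end)
- knob_top (a point): Centre of the top of the red knob, an upright cylinder 22 mm in diameter, from 51 to 85 mm above the bench, on a 14 mm steel pin that follows the slot. It cannot tip or lift. About 2 N (plus 12 N per m/s) moves it along a leg; no spring, it stays where it is left; the stops are rigid
- jaw (a joint): Travel of knob and clamp jaw along the long leg, m: 0 at the near end, 0.055 at the corner, where the jaw stands about 1 mm from the valve body's barrel. It starts between 0 and 0.012
- knob (a joint): Travel of the knob along the short leg, m: 0 while in the long leg, 0.040 at the end of the short leg. The pin can enter the short leg only when jaw is above about 0.053
- valve_body: Black valve body 40 x 90 x 52 mm lying loose in the cradle with its length along the fixture's y, its top 64 mm above the bench. Origin at the centre of its underside
- disc_brass: Loose brass-coloured valve disc, 27 mm diameter, 10 mm thick, lying on the left margin of the fixture's base (12 mm above the bench). Origin at the centre of its underside
- disc_steel: Loose steel-coloured valve disc, 27 mm diameter, 10 mm thick, lying on the left margin of the fixture's base. Origin at the centre of its underside
- short_cylinder: Loose black cylinder, 44 mm diameter, 91 mm tall, standing on the bench. Origin at the centre of its underside
- fluid_jar: Loose brown jar with a black cap, 46 mm diameter, 71 mm tall, at the back. Origin at the centre of its underside
- driver: Loose screwdriver with a red handle, 182 mm long, lying on the bench left of the fixture. Origin at the centre of its underside
Mind the look-alikes: they are no part of the job. Leave any orange or purple look-alike of the valve_body alone.

How it is judged (in metres and radians):
On the way, in this order (a step that is already met when the one before it is completed fails the run):
1. the knob has been pushed along the long leg to the corner (within 3 mm) and is not yet in the short leg (value of joint jaw above 0.052 m and value of joint knob below 0.006 m).
2. the knob has been pushed to the end of the short leg (within 3 mm) (value of joint jaw above 0.051 m and value of joint knob above 0.037 m), for 0.2 s.
At the end, for the whole second after the job is handed in: The knob stands at the end of the short leg (knob within 3 mm of its 40 mm travel, jaw within 4 mm of its 55 mm, knob axis within 5 mm of slot_end) and stays there; the valve body still lies at rest in the cradle, within 12 mm of where it was (all of step 2 and horizontal distance between knob_top and slot_end below 0.005 m and velocity of joint knob below 0.005 m/s and z of valve_body in the frame of fixture below 0.018 m and distance of valve_body from where it was at the start of the episode below 0.012 m and linear speed of valve_body below 0.02 m/s); the robot touches nothing.
It fails at once if the knob is taken between the fingers (grasp point inside the knob) (horizontal distance between the grasp point and knob_top below 0.01 m and z of the grasp point in the frame of knob_top below 0.01 m).
It fails at once if the robot touches the valve body (contact force between any of the fingers, the arm and valve_body above 1 N).
It fails at once if the valve body is lifted (z of valve_body in the frame of fixture above 0.022 m).
It fails at once if a bystander is disturbed (moved by more than 15 mm) (distance of any of disc_brass, disc_steel, short_cylinder, fluid_jar, driver from where it was at the start of the episode above 0.015 m).
It also fails if it takes over 38 s, if anything falls off the work surface, if the arm or the gripper's body presses on something with over 40 N, if the wrist force passes 120 N, or if a joint passes its speed limit or range.

## Robot

A 7-joint arm with a two-finger parallel gripper is mounted at the origin on a cart in front of the work surface, level with it; the furniture and walls round the work are solid. World frame = base frame: x ahead of the robot, y to its left, z up, the work surface at z = 0. Lengths are in mm, angles in rad, forces in N, time in s.
With the tool pointing down it reaches from about 400 to 875 mm from the base axis. Payload 4.4 kg.
Tool frame: the origin (TCP) lies at the very end of the fingers, on their centre line; the grasp point (between the pads) lies 19 mm behind it; z points along the fingers, y is the direction in which the jaws open and shut (so a half turn about z gives the same grasp; the last joint's range is limited). The gripper opens to 85 mm and grips with 20 to 120 N. Pads are 22 mm wide; open, the fingers measure 114 mm over their backs; the gripper's body (76 mm by 85 mm) begins 54 mm behind the grasp point. The pads swing forward as they close: fully open they stand 13 mm farther back than shut.
Start: joints at [1.143, 0.628, 0.038, 1.517, -0.027, 0.996, -0.02], TCP at [230.102, -607.924, 195.913] pointing down, gripper open.
Joint ranges: [-3.06, 3.06], [-0.37, 2.12], [-1.25, 1.32], [0.18, 2.47], [-1.1, 4.24], [0.23, 1.98], [-2.94, 2.94]. Speed limits (rad/s): [2.57, 2.57, 3.14, 3.14, 3.14, 3.14, 3.14].

## Interface

Orientations are given as [roll, pitch, yaw] about the fixed x, y, z axes, in that order (R = Rz(yaw) Ry(pitch) Rx(roll)).
In Python, from cell import ctrl, eyes gives the robot as it stands.
- The arm moves only by the tool move_arm, never from a script. Its argument "increments" is a list of rows, each a list of 6 numbers: the shift along the tool's x, y, z in cm, then the turn, a rotation vector about the tool's x, y, z in degrees. In form: [[x, y, z, wx, wy, wz], ...]. A call has 1 to 20 rows; each row is the pose to reach, as a shift and turn from the pose commanded when the call began, along the tool's axes at that moment; what a row does not reach only later rows make up. A row lasts 1/10 s, in which the tool goes at most 50 mm and 8.59 degrees, less where a joint would pass 70% of its speed; a pose out of reach is approached as far as the arm can. A call with a gripper value outside its range is refused whole. "grip" is the opening, from -1 (shut) to 1 (fully open), set as the call begins (left out, the last holds). The fingers move at their own pace and stop on an object; the grip force is fixed at half the most. Time passes only in rows, so rows that repeat a pose let the fingers close. It gives the time, the measured TCP pose, the force and the opening at its end, in the units of the state.
- ctrl.read_state(): the state, without advancing time (a new reading comes with each control period).
- eyes.get_image(name): name is "side" or "top"; returns the picture (420x560x3 uint8, red, green, blue); there is no depth.
- eyes.calibration(name): a dict with "fx", "fy", "cx", "cy" (pixels), "pose" (4x4, takes a point from camera to world coordinates). Camera axes: x right, y up, looking along -z (the intrinsics and any distortion apply to the point x, -y, -z); pixel columns grow to the right and rows downward; lengths in mm; the calibration is good to about 2 mm. A picture is of the moment at which its call begins. calibration takes no time and is no camera call.
- ctrl.finish_job(): hands the job in, once; it reports no verdict.
The state is a dict: "clock": time; "qpos": joint angles; "qd": joint speeds; "tau": joint torques, N m; "eef_pos": TCP position; "tool_rot": TCP orientation; "force": force on the tool from outside, world axes, zero at the start; "torque": the same for the moment, N m; "width": finger opening in mm.
Only numpy, scipy, OpenCV 4.12 (cv2) and the standard library are available. Lean on these libraries where they do the work, as an engineer would, in place of code of your own. Each camera call takes 0.05 s, during which the arm holds its last target. There are 200 camera calls.

## Working session

There is one attempt and no reset: what is moved stays moved. The work goes in short steps, Python scripts to look and compute and a tool call to move; the robot and the scene stay as the last step left them, time stands still between calls to the robot, and variables do not carry over. Pictures are saved under pics/ and viewed, about 8 in all and at most 12, crops included, and the job is handed in when it is done.

Besides the shell and the picture viewer there is one more tool, called after ">>>" in YAML: its name, and indented under it one key for each argument. move_arm: Moves the arm, as the interface text tells. Its arguments: {"type":"object","properties":{"increments":{"type":"array","items":{"type":"array","items":{"type":"number"}}},"grip":{"type":"number"}},"required":["increments"]}

```bash
mkdir -p pics; ls
python3 - <<'E'
from cell import ctrl, eyes
import cv2,numpy as np
for n in("side","top"):
    im=eyes.get_image(n); cv2.imwrite(f"pics/{n}0.png",im[:,:,::-1]); c=eyes.calibration(n)
    print(n,{k:np.round(v,3).tolist() for k,v in c.items()})
s=ctrl.read_state();print({k:np.round(v,3).tolist() for k,v in s.items()})
E
```

```text
pics
side {'fx': 498.798, 'fy': 498.798, 'cx': 286.047, 'cy': 200.846, 'pose': [[-0.955, 0.157, -0.25, 294.735], [-0.295, -0.514, 0.805, 1093.902], [-0.002, 0.843, 0.538, 571.273], [0.0, 0.0, 0.0, 1.0]]}
top {'fx': 491.771, 'fy': 491.771, 'cx': 272.52, 'cy': 213.024, 'pose': [[-0.124, 0.965, -0.231, 343.068], [-0.992, -0.12, 0.029, 343.11], [0.0, 0.233, 0.973, 979.816], [0.0, 0.0, 0.0, 1.0]]}
{'clock': 0.1, 'qpos': [1.143, 0.629, 0.038, 1.518, -0.027, 0.996, -0.02], 'qd': [-0.001, -0.002, 0.001, -0.002, 0.001, -0.002, 0.0], 'tau': [0.003, -56.454, 1.231, -19.397, 0.011, 0.006, -0.0], 'eef_pos': [229.877, -607.343, 195.097], 'tool_rot': [-3.14, 0.0, 0.362], 'force': [-0.821, -0.008, 0.608], 'torque': [-0.014, -0.02, -0.026], 'width': 85.543}
```

View pics/top0.png

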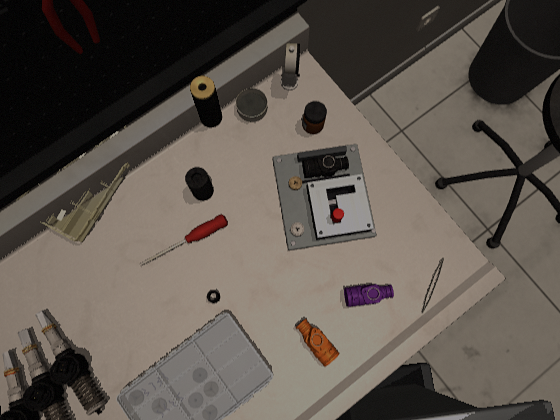

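View pics/side0.png

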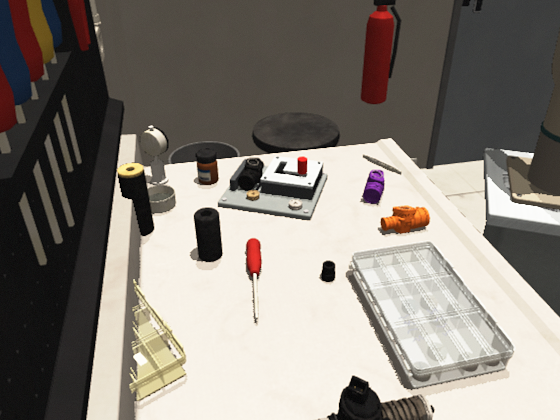

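The top view shows the fixture near (325,200), with its plate, black slot and red knob at (338,214), and the valve body at (325,163). The orange (317,341) and purple (368,294) bodies are look-alikes. Other red items are the driver handle (208,229) and the pliers on the wall. The knob on the plate is the one meant. Next I measure it.

```bash
cat > h.py <<'E'
import numpy as np,cv2
from cell import ctrl,eyes
def ray(c,uv):
    P=np.array(c["pose"]); d=np.array([(uv[0]-c["cx"])/c["fx"],-(uv[1]-c["cy"])/c["fy"],-1.])
    return P[:3,3],P[:3,:3]@d
def onz(c,uv,z):
    o,d=ray(c,uv); return (o+d*(z-o[2])/d[2])[:2]
def pix(c,p):
    P=np.array(c["pose"]); q=P[:3,:3].T@(np.array(p,float)-P[:3,3])
    return np.array([c["cx"]+c["fx"]*q[0]/-q[2], c["cy"]-c["fy"]*q[1]/-q[2]])
E
python3 - <<'E'
from h import *
im=cv2.imread("pics/top0.png"); c=eyes.calibration("top")
x0,y0,x1,y1=260,130,390,260
cr=im[y0:y1,x0:x1]; hsv=cv2.cvtColor(cr,cv2.COLOR_BGR2HSV)
red=((hsv[...,1]>150)&((hsv[...,0]<8)|(hsv[...,0]>172))&(hsv[...,2]>80)).astype(np.uint8)
ys,xs=np.nonzero(red);print("red",xs.mean()+x0,ys.mean()+y0,xs.min()+x0,xs.max()+x0,ys.min()+y0,ys.max()+y0,len(xs))
g=cv2.cvtColor(cr,cv2.COLOR_BGR2GRAY)
for p in [(300,240),(345,225),(330,190),(282,200),(270,200)]: print(p,im[p[1],p[0]])
cv2.imwrite("pics/crop0.png",cv2.resize(cr,None,fx=4.6,fy=4.6,interpolation=cv2.INTER_CUBIC))
s=cv2.imread("pics/side0.png");h=cv2.cvtColor(s,cv2.COLOR_BGR2HSV)[150:180,290:315]
r=((h[...,1]>150)&((h[...,0]<8)|(h[...,0]>172))&(h[...,2]>80));ys,xs=np.nonzero(r);print("side red",xs.min()+290,xs.max()+290,ys.min()+150,ys.max()+150)
E
```

```text
red 337.94565217391306 213.3586956521739 333 343 208 218 92
(300, 240) [ 94 100 102]
(345, 225) [152 150 152]
(330, 190) [8 4 8]
(282, 200) [ 92  98 101]
(270, 200) [123 137 150]
side red 298 306 157 173
```

View pics/crop0.png

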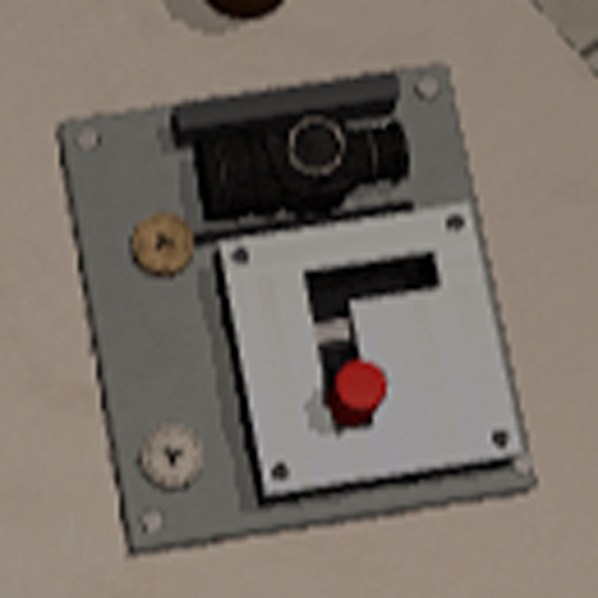

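The crop shows the plate with corners at about (220,250), (470,205), (522,458) and (264,495) crop px. The slot's short leg runs from (305,270) to (440,290), and the knob top is at (361,385).

```bash
cat >> h.py <<'E'
def rigid(F,W):
    F=np.array(F,float);W=np.array(W);f=F-F.mean(0);w=W-W.mean(0)
    th=np.arctan2((f[:,0]*w[:,1]-f[:,1]*w[:,0]).sum(),(f*w).sum())
    R=np.array([[np.cos(th),-np.sin(th)],[np.sin(th),np.cos(th)]]);return th,R,W.mean(0)-R@F.mean(0)
E
python3 - <<'E'
from h import *
c=eyes.calibration("top")
cp=lambda p:(p[0]/4.6+260-.4,p[1]/4.6+130-.4)
pl=[onz(c,cp(p),46) for p in[(220,250),(470,205),(522,458),(264,495)]]
ba=[onz(c,cp(p),12) for p in[(58,125),(447,65),(535,487),(130,552)]]
Fp=[(22,42),(22,-68),(-90,-68),(-90,42)];Fb=[(100,100),(100,-80),(-100,-80),(-100,100)]
for F,W in((Fp,pl),(Fb,ba),(Fp+Fb,pl+ba)):
    th,R,t=rigid(F,W);print(th,t,np.round(np.array(W)-(np.array(F)@R.T+t),1).tolist())
k=onz(c,(337.9,213.2),85);print("knob",k,"fix",R.T@(k-t))
for p in[(305,270),(435,253),(440,290),(352,302),(318,313)]: print("slot",np.round(R.T@(onz(c,cp(p),46)-t),1))
# two-view check for the knob top
cs=eyes.calibration("side");print("knob top in side",pix(cs,[*k,85]),"bottom",pix(cs,[*k,51]))
for n,p in(("brass",(163,243)),("steel",(172,456))): print(n,R.T@(onz(c,cp(p),22)-t))
E
```

```text
0.03498548878366235 [596.55028517 196.68562473] [[-2.1, -0.2], [0.8, -0.5], [-0.2, 0.2], [1.4, 0.4]]
0.03455165827299195 [597.29933675 197.02571606] [[-1.4, -0.5], [-0.9, 0.0], [1.3, 0.9], [1.0, -0.4]]
0.034534422895726835 [596.92792148 196.84810582] [[-2.5, -0.4], [0.5, -0.6], [-0.5, 0.0], [1.0, 0.2], [-1.0, -0.4], [-0.5, 0.2], [1.7, 1.0], [1.4, -0.2]]
knob [540.07393395 194.98976769] fix [-56.884252    0.1057993]
slot [4.9 7.2]
slot [  3.6 -49.4]
slot [-13.  -48.3]
slot [-12.3 -10. ]
slot [-14.8   5.2]
knob top in side [301.31579059 157.66715253] bottom [301.08377086 171.83695713]
brass [33.58018927 63.13343521]
steel [-61.72677922  75.47844226]
```

Slot frame: start about (-60,0), corner (-5,0), end (-5,-40) in fixture coordinates. The knob is at x=-57, so jaw is about 3 mm. I'll travel high with the fingers shut and the tool yaw aligned to the fixture.

>>> move_arm:
  increments:
    - [36.9,-29.6,0,0,0,8]
    - [36.9,-29.6,0,0,0,16]
    - [36.9,-29.6,0,0,0,18.8]
    - [36.9,-29.6,0,0,0,18.8]
    - [36.9,-29.6,0,0,0,18.8]
    - [36.9,-29.6,0,0,0,18.8]
    - [36.9,-29.6,0,0,0,18.8]
    - [36.9,-29.6,0,0,0,18.8]
    - [36.9,-29.6,0,0,0,18.8]
    - [36.9,-29.6,0,0,0,18.8]
    - [53.8,-65.2,0,0,0,18.8]
    - [53.8,-65.2,0,0,0,18.8]
    - [53.8,-65.2,0,0,0,18.8]
    - [53.8,-65.2,0,0,0,18.8]
    - [53.8,-65.2,0,0,0,18.8]
    - [53.8,-65.2,0,0,0,18.8]
    - [53.8,-65.2,0,0,0,18.8]
    - [53.8,-65.2,0,0,0,18.8]
    - [53.8,-65.2,0,0,0,18.8]
    - [53.8,-65.2,0,0,0,18.8]
  grip: -1

```text
clock: 2.1
eef_pos: [501.9, 193.2, 195.4]
tool_rot: [3.141, 0.001, 0.037]
force: [0.4, -1.7, -0.5]
width: -0.1
```

>>> move_arm:
  increments:
    - [0,0,5,0,0,0]
    - [0,0,10,0,0,0]
    - [0,0,13.5,0,0,0]
    - [0,0,13.5,0,0,0]

```text
clock: 2.5
eef_pos: [498.8, 188.5, 56.9]
tool_rot: [3.137, 0.009, 0.031]
force: [-1.5, -0.9, -0.4]
width: -0.0
```

Run:
```python
from h import *
s=ctrl.read_state();print(s["eef_pos"],s["force"])
a=eyes.get_image("top")[120:270,250:400,::-1];b=eyes.get_image("side")[110:220,220:370,::-1]
a=cv2.resize(a,None,fx=3.5,fy=3.5,interpolation=2);b=cv2.resize(b,(525,385),interpolation=2)[:,:270+0] if 0 else cv2.resize(b,(525,385),interpolation=2)
cv2.imwrite("pics/a1.png",a);cv2.imwrite("pics/b1.png",b)
```

```text
[498.78577137 188.46212128  56.88033157] [-1.53087017 -0.91783788 -0.42502834]
```

View pics/b1.png

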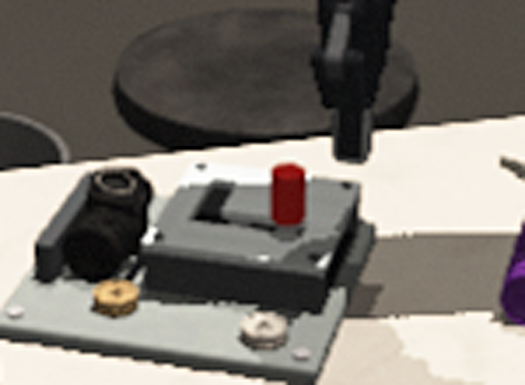

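View pics/a1.png

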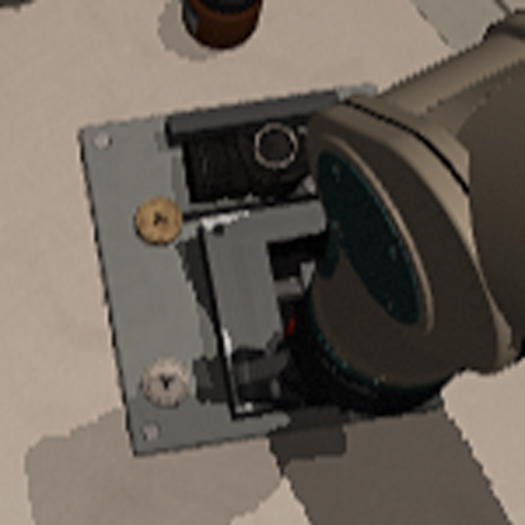

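Run:
```python
from h import *
s=ctrl.read_state();print({k:np.round(s[k],3) for k in("clock","eef_pos","tool_rot","force","width")})
c=eyes.calibration("side")
for z in(57,80,100,120): print(z,(pix(c,[*s["eef_pos"][:2],z])-[220,110])*3.5)
```

```text
{'clock': np.float64(2.6), 'eef_pos': array([502.823, 190.699,  61.276]), 'tool_rot': array([3.141e+00, 1.000e-03, 3.100e-02]), 'force': array([ 0.631, -0.055,  0.381]), 'width': np.float64(-0.266)}
57 [345.16738551 213.22950718]
80 [346.4455792  179.54053868]
100 [347.58192882 149.59011185]
120 [348.74218653 119.00954678]
```

The side crop shows the fingertip bottom near (352,160), but the reported TCP projects to (345,207). I'll re-check with the arm settled, both views in one picture.

```bash
cat >> h.py <<'E'
def duo(name,pts=()):
    out=[]
    for n,(x,y) in(("side",(245,95)),("top",(275,145))):
        im=eyes.get_image(n)[y:y+110,x:x+95,::-1];im=cv2.resize(im,(399,462),interpolation=2);c=eyes.calibration(n)
        for p in pts: cv2.drawMarker(im,tuple(int(v) for v in (pix(c,p)-[x,y])*4.2),(0,255,0),0,12,1)
        out.append(im)
    cv2.imwrite(f"pics/{name}.png",np.hstack(out))
E
python3 - <<'E'
from h import *
duo("d1",[ctrl.read_state()["eef_pos"]])
s=ctrl.read_state();print({k:np.round(s[k],3) for k in("clock","eef_pos","tool_rot","force","width")})
E
```

```text
{'clock': np.float64(2.7), 'eef_pos': array([504.31 , 192.017,  62.947]), 'tool_rot': array([-3.141e+00, -3.000e-03,  3.200e-02]), 'force': array([-0.232,  0.068,  0.256]), 'width': np.float64(-0.237)}
```

View pics/d1.png

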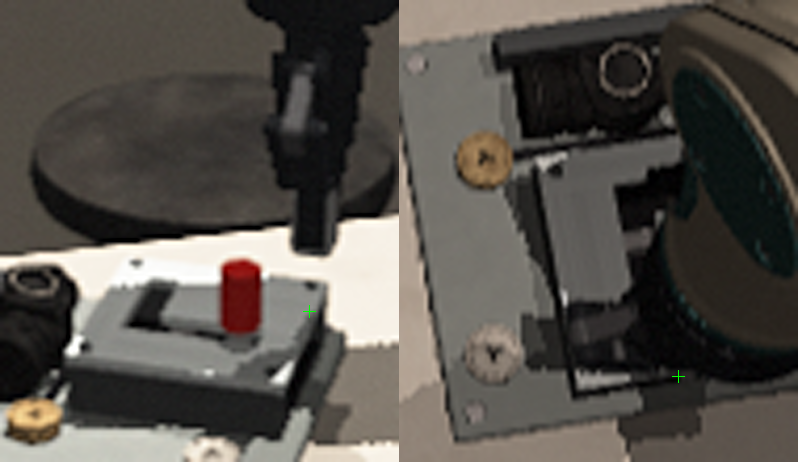

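The finger bottom appears about 30 mm above the reported TCP: the column agrees and the row doesn't. I'll back off over the free bench and lower there, using the force and a picture to settle the true tip height.

>>> move_arm:
  increments:
    - [-4.5,0,0,0,0,0]
    - [-4.5,0,0,0,0,0]
    - [-4.5,0,2,0,0,0]
    - [-4.5,0,4,0,0,0]
    - [-4.5,0,4.5,0,0,0]
    - [-4.5,0,4.5,0,0,0]
    - [-4.5,0,4.5,0,0,0]
    - [-4.5,0,4.5,0,0,0]

```text
clock: 3.5
eef_pos: [458.4, 191.1, 17.0]
tool_rot: [-3.141, -0.002, 0.034]
force: [0.4, -0.2, -0.3]
width: 0.2
```

Run:
```python
from h import *
p=ctrl.read_state()["eef_pos"]
duo("d2",[p,p+[0,0,34]])
s=ctrl.read_state();print({k:np.round(s[k],3) for k in("clock","eef_pos","tool_rot","force","width")})
```

```text
{'clock': np.float64(3.6), 'eef_pos': array([458.117, 190.996,  16.684]), 'tool_rot': array([-3.141e+00, -1.000e-03,  3.400e-02]), 'force': array([-0.345,  0.798,  0.132]), 'width': np.float64(0.167)}
```

View pics/d2.png

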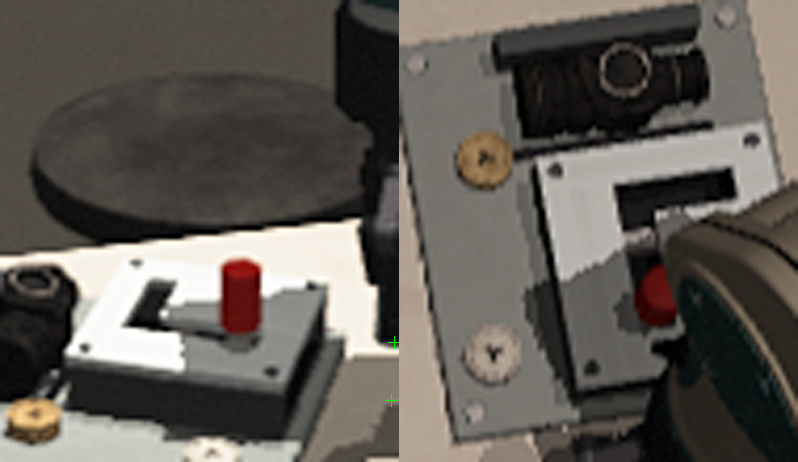

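The visible tip coincides with the reported TCP + 34 mm. I'll confirm this physically with a gentle lowering to the bare bench.

>>> move_arm:
  increments:
    - [0,0,1.0,0,0,0]
    - [0,0,1.4,0,0,0]
    - [0,0,1.7,0,0,0]
    - [0,0,1.9,0,0,0]
    - [0,0,2.0,0,0,0]
    - [0,0,2.0,0,0,0]

```text
clock: 4.2
eef_pos: [457.5, 190.7, -4.3]
tool_rot: [3.141, 0.0, 0.034]
force: [-0.8, 0.1, 0.2]
width: -0.2
```

>>> move_arm:
  increments:
    - [0,0,1.0,0,0,0]
    - [0,0,1.7,0,0,0]
    - [0,0,2.0,0,0,0]
    - [0,0,2.2,0,0,0]
    - [0,0,2.4,0,0,0]
    - [0,0,2.4,0,0,0]

```text
clock: 4.8
eef_pos: [457.4, 190.7, -28.3]
tool_rot: [3.141, 0.0, 0.034]
force: [-0.9, -0.3, 0.5]
width: -0.1
```

No contact down to -28, so the true tip is about 34 mm above the reported TCP. I'll work at reported z≈27 (true ≈ 60) and push along the long leg.

>>> move_arm:
  increments:
    - [0,-0.13,-3.5,0,0,0]
    - [0,-0.13,-5.5,0,0,0]
    - [0,-0.13,-5.5,0,0,0]
    - [2.5,-0.13,-5.5,0,0,0]
    - [5.0,-0.13,-5.5,0,0,0]
    - [5.5,-0.13,-5.5,0,0,0]
    - [6.0,-0.13,-5.5,0,0,0]
    - [6.5,-0.13,-5.5,0,0,0]
    - [7.0,-0.13,-5.5,0,0,0]
    - [7.5,-0.13,-5.5,0,0,0]
    - [8.0,-0.13,-5.5,0,0,0]
    - [8.0,-0.13,-5.5,0,0,0]

```text
clock: 6.0
eef_pos: [538.3, 194.7, 26.8]
tool_rot: [-3.142, -0.001, 0.033]
force: [-1.8, -1.0, 0.4]
width: 0.0
```

```bash
cat >> h.py <<'E'
TH,T0=0.0345,np.array([596.9,196.8])
RF=np.array([[np.cos(TH),-np.sin(TH)],[np.sin(TH),np.cos(TH)]])
def tofix(p): return RF.T@(np.array(p[:2])-T0)
def knob(n="side"):
    im=eyes.get_image(n);c=eyes.calibration(n);hsv=cv2.cvtColor(im,cv2.COLOR_RGB2HSV)
    m=(hsv[...,1]>150)&((hsv[...,0]<8)|(hsv[...,0]>172))&(hsv[...,2]>50)
    q=np.zeros_like(m);q[140:185,265:325]=1;ys,xs=np.nonzero(m&q)
    if len(xs)<5:return None
    return len(xs),(xs.min(),xs.max(),ys.min(),ys.max()),tofix(onz(c,(xs.mean(),ys.mean()),69))
E
python3 - <<'E'
from h import *
print(knob());p=ctrl.read_state()["eef_pos"];print(tofix(p),p)
E
```

```text
(138, (np.int64(288), np.int64(296), np.int64(156), np.int64(172)), array([-37.01653234,   3.80772158]))
[-58.67175777   0.0823496 ] [538.2603153  194.85852648  26.94435591]
```

The knob is being pushed (x=-37, and the finger offset of 22 mm is as expected). I'll continue to the corner.

>>> move_arm:
  increments:
    - [0.5,0,0,0,0,0]
    - [1.0,0,0,0,0,0]
    - [1.5,0,0,0,0,0]
    - [2.0,0,0,0,0,0]
    - [2.4,0,0,0,0,0]
    - [2.7,0,0,0,0,0]
    - [3.0,0,0,0,0,0]
    - [3.2,0,0,0,0,0]
    - [3.2,0,0,0,0,0]

```text
clock: 6.95
eef_pos: [569.6, 196.0, 27.0]
tool_rot: [-3.141, -0.0, 0.034]
force: [-2.5, 0.2, 0.9]
width: 0.1
```

Only friction so far, so I'll step on until the stop shows in the force.

>>> move_arm:
  increments:
    - [0.1,0,0,0,0,0]
    - [0.2,0,0,0,0,0]
    - [0.2,0,0,0,0,0]

```text
clock: 7.25
eef_pos: [569.5, 195.9, 26.9]
tool_rot: [3.141, 0.003, 0.034]
force: [-5.9, -0.1, 4.8]
width: 0.1
```

>>> move_arm:
  increments:
    - [0.2,0,0,0,0,0]
    - [0.3,0,0,0,0,0]
    - [0.3,0,0,0,0,0]

```text
clock: 7.55
eef_pos: [569.4, 195.9, 26.7]
tool_rot: [3.14, 0.009, 0.034]
force: [-12.2, -1.6, 8.8]
width: -0.4
```

Run:
```python
from h import *
print(knob());s=ctrl.read_state();p=s["eef_pos"];print(tofix(p),p,s["force"])
```

```text
(134, (np.int64(274), np.int64(282), np.int64(154), np.int64(170)), array([-6.2975102,  4.4593374]))
[-27.53471407   0.06411125] [569.3794595  195.9143139   26.66771241] [-12.310404    -0.28313695   8.44127231]
```

Knob firmly against the corner stop (12 N). Backing off and going round to its left side.

>>> move_arm:
  increments:
    - [-1.5,0,0,0,0,0]
    - [-3.0,0,0,0,0,0]
    - [-3.0,0,0,0,0,0]
    - [-3.0,-2.5,0,0,0,0]
    - [-3.0,-4.5,0,0,0,0]
    - [-3.0,-4.5,0,0,0,0]
    - [-0.5,-4.5,0,0,0,0]
    - [1.7,-4.5,0,0,0,0]
    - [1.7,-4.5,0,0,0,0]
    - [1.7,-4.5,0,0,0,0]

```text
clock: 8.6
eef_pos: [590.8, 240.3, 26.8]
tool_rot: [3.141, -0.001, 0.032]
force: [-0.1, -0.4, 0.1]
width: 0.0
```

Run:
```python
from h import *
duo("d3");s=ctrl.read_state();p=s["eef_pos"];print(tofix(p),p,s["force"])
```

```text
[-6.08135298 44.37571691] [589.29160728 240.93954537  26.72266718] [ 0.59521476 -0.6173728   0.1005194 ]
```

View pics/d3.png

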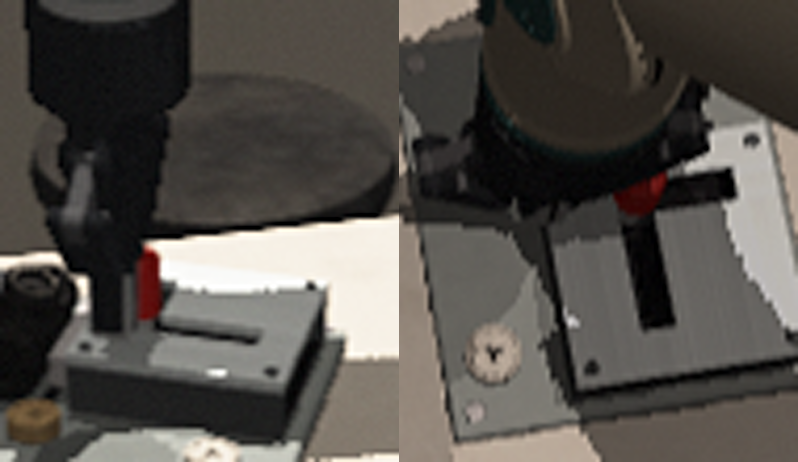

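The picture shows the fingertip above the plate on the knob's left (side crop 115,330) and the knob still at the corner (top crop 640,190). Pushing right along the short leg.

>>> move_arm:
  increments:
    - [0,0.7,0,0,0,0]
    - [0,1.4,0,0,0,0]
    - [0,2.0,0,0,0,0]
    - [0,2.5,0,0,0,0]
    - [0,3.0,0,0,0,0]
    - [0,3.5,0,0,0,0]
    - [0,4.0,0,0,0,0]
    - [0,4.5,0,0,0,0]
    - [0,5.0,0,0,0,0]
    - [0,5.0,0,0,0,0]

```text
clock: 9.7
eef_pos: [591.7, 190.0, 26.9]
tool_rot: [3.14, 0.0, 0.032]
force: [-1.2, 0.8, -0.1]
width: -0.4
```

Run:
```python
from h import *
print(knob(),knob("top"));s=ctrl.read_state();p=s["eef_pos"];print(tofix(p),p,s["force"])
```

```text
(24, (np.int64(284), np.int64(286), np.int64(148), np.int64(163)), array([-13.01034099, -30.17750095])) None
[-5.04545478 -6.27789917] [592.07409215 190.35180293  26.89544666] [ 0.76461301  0.66832792 -0.12314411]
```

>>> move_arm:
  increments:
    - [0,0.3,0,0,0,0]
    - [0,0.6,0,0,0,0]
    - [0,0.8,0,0,0,0]
    - [0,0.9,0,0,0,0]
    - [0,1.0,0,0,0,0]
    - [0,1.0,0,0,0,0]

```text
clock: 10.4
eef_pos: [592.2, 181.8, 27.0]
tool_rot: [-3.141, -0.001, 0.034]
force: [0.1, 3.5, -1.0]
width: 0.2
```

>>> move_arm:
  increments:
    - [0,0.1,0,0,0,0]
    - [0,0.2,0,0,0,0]
    - [0,0.3,0,0,0,0]
    - [0,0.3,0,0,0,0]

```text
clock: 10.8
eef_pos: [592.3, 181.6, 27.1]
tool_rot: [-3.138, -0.001, 0.035]
force: [1.7, 8.3, -2.6]
width: 0.1
```

>>> move_arm:
  increments:
    - [0,0.2,0,0,0,0]
    - [0,0.4,0,0,0,0]
    - [0,0.4,0,0,0,0]
    - [0,0.4,0,0,0,0]

```text
clock: 11.2
eef_pos: [592.3, 181.5, 27.1]
tool_rot: [-3.134, -0.002, 0.037]
force: [1.5, 13.1, -3.6]
width: 0.3
```

>>> move_arm:
  increments:
    - [0,-1.5,0,0,0,0]
    - [0,-3,0,0,0,0]
    - [0,-3,0,0,0,0]
    - [0,-3,-4,0,0,0]
    - [0,-3,-8,0,0,0]
    - [0,-3,-12,0,0,0]
    - [0,-3,-16,0,0,0]
    - [-4,1,-20,0,0,0]
    - [-9,6,-20,0,0,0]
    - [-14,11,-20,0,0,0]
    - [-14,16,-20,0,0,0]
    - [-14,21,-20,0,0,0]
    - [-14,25,-20,0,0,0]
    - [-14,25,-20,0,0,0]
    - [-14,25,-20,0,0,0]

```text
clock: 12.7
eef_pos: [458.9, -87.2, 227.2]
tool_rot: [3.138, 0.001, 0.023]
force: [-0.1, 0.1, 0.2]
width: 0.1
```

Run:
```python
from h import *
from h import *
p=RF@np.array([-5,-40])+T0
duo("d4",[[*p,85]]);c=eyes.calibration("top")
im=eyes.get_image("top");hsv=cv2.cvtColor(im,cv2.COLOR_RGB2HSV)[140:240,300:385]
m=(hsv[...,1]>150)&((hsv[...,0]<8)|(hsv[...,0]>172))&(hsv[...,2]>80);ys,xs=np.nonzero(m)
print(len(xs),tofix(onz(c,(xs.mean()+300,ys.mean()+140-.2),85)))
s=ctrl.read_state();print(s["clock"],s["eef_pos"],s["force"])
```

```text
86 [ -4.02190578 -40.10664967]
12.85 [460.27438054 -79.79263878 226.86302536] [-0.13688256  0.29579841 -0.59277421]
```

View pics/d4.png

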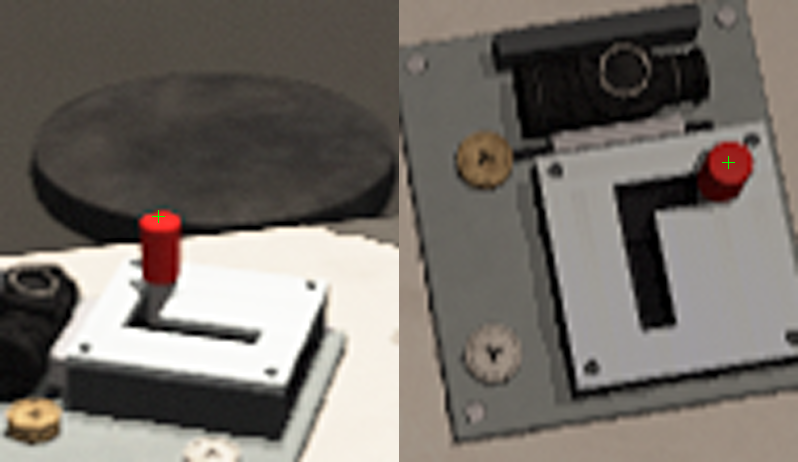

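The knob is at the end of the short leg, at (728,163) in the top crop. The valve body and both discs look unmoved, and the hand is clear. Handing in.

```bash
python3 -c "
from cell import ctrl
print(ctrl.finish_job())"
```

```text
the job is handed in; nothing more can be done
None
```

I pushed the red knob along the long leg to the corner, then sideways to the end of the short leg, using shut fingertips from outside. I then withdrew the hand and handed the job in at about 13 s of the 38 s allowed; no verdict was reported.

- **Stops:** Both ends showed as rigid stops, with about 12 N at the corner and 13 N at the end.
- **Final knob position:** The top view puts the knob at (-4.0, -40.1) mm in the fixture frame. My estimate of slot_end is (-5, -40).
- **Surroundings:** The valve body and both discs look unmoved in the last picture. I did not re-check the cylinder, jar or screwdriver, but the arm went nowhere near them and the force readings showed no unexpected contact.
- **Hand:** It finished well away from the fixture, with no contact force.

**Disagreement:** The reported TCP height did not match the camera. The visible fingertip stood about 34 mm above the reported TCP. I lowered the hand over bare bench to a reported z of -28 mm without contact, which supported the camera, so I worked with that offset.

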